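# Raise the counter sign's sprung pole to its mark

## Robot

A 6-joint arm with a two-finger parallel gripper is mounted at the origin on the work surface. World frame = base frame: x ahead of the robot, y to its left, z up, the work surface at z = 0. Lengths are in m, angles in rad, forces in N, time in s.
With the tool pointing down it reaches from about 0.35 to 0.8 m from the base axis. Payload 7.3 kg.
Tool frame: the origin (TCP) lies midway between the tips of the shut fingers; the grasp point (between the pads) lies 19 mm behind it; z points along the fingers, y is the line along which they close (so a half turn about z gives the same grasp; the last joint's range is limited). The gripper opens to 85 mm and grips with 20 to 120 N. Pads are 22 mm wide; open, the fingers measure 114 mm over their backs; the gripper's body (76 mm by 85 mm) begins 54 mm behind the grasp point. The pads swing forward as they close: fully open they stand 13 mm farther back than shut.
Start: joints at [0.968, 0.342, 1.524, -0, 1.275, -0.146], TCP at [0.232, 0.471, 0.231] pointing down, gripper open.
Joint ranges: [-2.53, 2.53], [-0.77, 2.02], [0.04, 2.7], [-1, 4.14], [0.28, 2.66], [-3.11, 3.11]. Speed limits (rad/s): [2.57, 2.57, 3.14, 3.14, 3.14, 3.14].

## Interface

Orientations are given as a unit quaternion [w, x, y, z].
In Python, from workcell import manip gives the robot as it stands.
- The arm moves only by the tool step_arm, never from a script. Its argument "deltas" is a list of rows, each a list of 7 numbers: the turn, a rotation vector about the world's x, y, z in rad, then the shift along the world's x, y, z in cm, then the closure, from -1 (fully open) to 1 (shut). In form: [[wx, wy, wz, x, y, z, gripper], ...]. A call has 1 to 5 rows; each row shifts and turns the commanded pose from where the row before left it; what a row does not reach is not made up. A row lasts 1/10 s, in which the tool goes at most 50 mm and 8.59 degrees, less where a joint would pass 70% of its speed; a pose out of reach is approached as far as the arm can. A call with a gripper value outside its range is refused whole. The fingers move at their own pace and stop on an object; "newtons" is the grip in N (left out, the last holds). Time passes only in rows, so rows that do not move let the fingers close. It gives the time, the measured TCP pose, the force, the opening and the grip force at its end, in the units of the state.
- manip.observe(): the state, without advancing time (a new reading comes with each control period).
- manip.snapshot(name): name is "scene" or "top" or "wrist"; returns a dict with "img" (480x640x3 uint8, red, green, blue), "z_map" (480x640 float32, m along the optical axis (not along the pixel's ray), 0 where there is no reading), "K" (3x3 intrinsics, pixels), "k1" (the pictures are not rectified: a ray, as slopes to the right and down, at radius r is drawn at 1 + k1 r^2 times it, then the intrinsics apply), "R" (3x3) and "t" (3): a world point X has camera coordinates R X + t; the wrist camera has in their place "mount" (4x4, takes a point from camera to tool coordinates, whose origin is the TCP and whose axes are the flange's). Camera axes: x right, y down, z forward; pixel columns grow to the right and rows downward; lengths in m; the calibration is good to about 2 mm. A picture is of the moment at which its call begins: read the wrist's pose just before it.
- manip.sign_off(): hands the job in; it is judged then, once.
The state is a dict: "time_s": time; "joint_positions": joint angles; "joint_vel": joint speeds; "joint_efforts": joint torques, N m; "tcp_pos": TCP position; "ee_rot": TCP orientation; "force": force on the tool from outside, world axes, zero at the start; "torque": the same for the moment, N m; "finger_gap": finger opening in m; "finger_force": force on a finger pad.
Only numpy, scipy, OpenCV 4.12 (cv2) and the standard library are available. Lean on these libraries where they do the work, as an engineer would, in place of code of your own. Each camera call takes 0.05 s, during which the arm holds its last target. There are 200 camera calls.

## Task

Get the sign stand on the bakery counter ready: of the two white bushes, slip the one that fits over the pole's knob down until it sits on the stand's shoulder, and put the one that does not fit in the dark wooden tray. Only then take the pole by its black knob, pull it up against its spring until the whole red band has just come out above the bush, and finish while still holding it there. Leave the jars, mill, mug, can and bowl where they stand.

Things in the scene. Friction and masses are not known exactly. Their poses are not given: they have to be found in the camera images.
- stand: Fixed counter sign stand, always upright. Round dark foot 110 mm across and 14 mm high; dark outer tube 40 mm across up to the flat shoulder at 120 mm; on the shoulder a brass spigot 16 mm across and 18 mm high (to 138 mm). The pole comes out of the spigot. Origin: centre of the foot's underside, on the counter; z up along the pole.
- seat (a point): Centre of the stand's shoulder, on the pole's axis, 120 mm above the counter: the underside of the fitting bush ends here, around the spigot.
- pole (a joint): How far the pole is pulled up, in m: 0 when down (its start), end stop at 0.110. A spring pulls it down, about 4 N (with its weight) at 0 growing to about 8 N at 0.080. With the bush seated (its top face 150 mm above the counter), the red band's lower edge is level with the bush's top face at 0.080.
- knob (a point): Grip point of the pole's black knob: on the pole's axis, 170 mm above the counter when the pole is down, moving up with it. The knob is a cylinder 16 mm across, from 17 mm below this point to 20 mm above it, its top 7 mm tapered to 8 mm across. Below it the steel rod is 9 mm across.
- band (a point): Middle of the red band on the pole's rod, 10 mm long along the rod, 95 mm below knob; 75 mm above the counter (hidden inside the tube) when the pole is down.
- bush_wide: White plastic bush that fits: a ring 44 mm across, 30 mm high, through bore 22 mm, standing on the counter, about 35 g. Origin: centre of its underside, z along the bore. It and the other bush look alike but for the bore, and may stand in either place.
- bush_narrow: White plastic bush that does not fit: a ring 44 mm across, 30 mm high, through bore 10 mm (the 16 mm knob does not enter), standing on the counter, about 45 g. Origin: centre of its underside, z along the bore.
- tray: Fixed open dark wooden tray, 130 x 130 mm outside, 32 mm high, walls and floor about 6 mm thick. Origin: centre of its underside, x and y along its sides.
- jam_red: Bystander: red jam jar, 64 mm across, 85 mm high. Loose. Origin: centre of its underside.
- jam_amber: Bystander: amber jam jar, 64 mm across, 85 mm high. Loose. Origin: centre of its underside.
- mill: Bystander: dark wooden pepper mill, 52 mm across, 155 mm high. Loose. Origin: centre of its underside.
- cup: Bystander: white mug, 72 mm across the rim plus a handle at its +y, 62 mm high. Loose. Origin: centre of its underside.
- tin: Bystander: green can, 68 mm across, 100 mm high. Loose. Origin: centre of its underside.
- bowl: Bystander: blue bowl, 110 mm across, 50 mm high. Loose. Origin: centre of its underside.

How it is judged:
On the way:
1. the fitting bush sits on the stand's shoulder and the other lies in the tray, both let go, with the pole still down (horizontal distance between bush_wide and seat below 0.006 m and z of bush_wide in the frame of seat between -0.004 and 0.005 m and angle between bush_wide's own z axis and vertical below 0.12 rad and x of bush_narrow in the frame of tray between -0.06 and 0.06 m and y of bush_narrow in the frame of tray between -0.06 and 0.06 m and z of bush_narrow in the frame of tray below 0.028 m and linear speed of bush_narrow below 0.03 m/s and contact force between the fingers and bush_wide below 0.2 N and contact force between the fingers and bush_narrow below 0.2 N and value of joint pole below 0.012 m), for 0.2 s.
At the end, for the whole second after the job is handed in: The fitting bush sits on the shoulder (within 5 mm in height, 6 mm of the axis, upright), the other lies in the tray, both untouched; the fingers hold the pole still at 0.077 to 0.091 m: the band's lower edge 3 mm below to 11 mm above the bush's top (horizontal distance between bush_wide and seat below 0.006 m and z of bush_wide in the frame of seat between -0.004 and 0.005 m and angle between bush_wide's own z axis and vertical below 0.12 rad and x of bush_narrow in the frame of tray between -0.06 and 0.06 m and y of bush_narrow in the frame of tray between -0.06 and 0.06 m and z of bush_narrow in the frame of tray below 0.028 m and linear speed of bush_narrow below 0.03 m/s and contact force between the fingers and bush_wide below 0.2 N and contact force between the fingers and bush_narrow below 0.2 N and value of joint pole between 0.077 and 0.091 m and velocity of joint pole between -0.01 and 0.01 m/s and contact force between the fingers and stand above 3 N); the arm keeps its last pose, push and grip.
It fails at once if a bystander is shifted by more than 30 mm or tipped (distance of any of jam_red, jam_amber, mill, cup, tin, bowl from where it was at the start of the episode above 0.03 m or angle between any of jam_red, jam_amber, mill, cup, tin, bowl's own z axis and vertical above 0.5 rad).
It also fails if it takes over 67 s, if anything falls off the work surface, if the arm or the gripper's body presses on something with over 40 N, if the wrist force passes 120 N, or if a joint passes its speed limit or range.

## Working session

There is one attempt and no reset: what is moved stays moved. The work goes in short steps, Python scripts to look and compute and a tool call to move; the robot and the scene stay as the last step left them, time stands still between calls to the robot, and variables do not carry over. Pictures are saved under pics/ and viewed, at most 10 in all, crops included, and the job is handed in when it is done.

Besides the shell and the picture viewer there is one more tool, called after "Call:" by a JSON object that holds its "name" and its "arguments". step_arm: Moves the arm, as the interface text tells. Its arguments: {"type":"object","properties":{"deltas":{"type":"array","items":{"type":"array","items":{"type":"number"}}},"newtons":{"type":"number"}},"required":["deltas"]}

```bash
mkdir -p pics; cat > h.py <<'E'
import numpy as np, cv2
from workcell import manip
def snap(n):
    s=manip.observe(); d=manip.snapshot(n); d={k:(np.array(v) if k!='img' else v) for k,v in d.items()}
    if n=='wrist':
        w,x,y,z=s['ee_rot']; from scipy.spatial.transform import Rotation as Ro
        T=np.eye(4);T[:3,:3]=Ro.from_quat([x,y,z,w]).as_matrix();T[:3,3]=s['tcp_pos']
        M=T@d['mount']; d['R']=M[:3,:3].T; d['t']=-d['R']@M[:3,3]
    return d
def ray(d,uv):
    uv=np.asarray(uv,float).reshape(-1,2);K=d['K']
    p=np.c_[(uv[:,0]-K[0,2])/K[0,0],(uv[:,1]-K[1,2])/K[1,1]];q=p.copy()
    for _ in range(20): q=p/(1+float(d['k1'])*(q**2).sum(1,keepdims=True))
    return np.c_[q,np.ones(len(q))]
def world(d,uv,z=None):
    uv=np.asarray(uv,float).reshape(-1,2);r=ray(d,uv)
    if z is None: z=d['z_map'][uv[:,1].astype(int),uv[:,0].astype(int)][:,None]; return (r*z-d['t'])@d['R']
    c=-d['R'].T@d['t']; v=r@d['R']; return c+v*((z-c[2])/v[:,2:])
def cloud(d):
    v,u=np.mgrid[0:480,0:640]; return world(d,np.c_[u.ravel(),v.ravel()]).reshape(480,640,3)
def save(d,n): cv2.imwrite('pics/'+n+'.png',cv2.cvtColor(d['img'],cv2.COLOR_RGB2BGR))
E
python3 - <<'E'
from h import *
import pickle
for n in('scene','top'):
    d=snap(n);save(d,n);pickle.dump(d,open(n+'.pkl','wb'));print(n,-d['R'].T@d['t'],d['k1'])
print(manip.observe())
E
```

```text
scene [0.88018166 0.57875134 1.06839478] 0.02440619065904435
top [0.43750449 0.01052596 0.99235956] -0.06524381698741849
{'time_s': 0.1, 'joint_positions': array([ 9.68003057e-01,  3.42651362e-01,  1.52490966e+00, -1.10782394e-05,
        1.27543054e+00, -1.45991860e-01]), 'joint_vel': array([ 3.16124290e-04, -2.68040226e-04, -3.10649833e-03, -1.02498444e-03,
        6.64904823e-04,  5.89764418e-05]), 'joint_efforts': array([ 1.86565536e-03, -4.34447801e+01, -2.46493489e+01, -1.26246086e-04,
        4.70385028e-03, -2.36230363e-05]), 'tcp_pos': array([0.23133881, 0.47087975, 0.23070047]), 'ee_rot': array([-2.50863513e-04,  2.26418423e-01,  9.74029881e-01, -6.52938416e-04]), 'force': array([ 0.0605833 , -0.20996903, -0.3663096 ]), 'torque': array([-0.01586449, -0.05352961,  0.05506945]), 'finger_force': 0.0, 'finger_gap': 0.08511547913330082}
```

View pics/top.png

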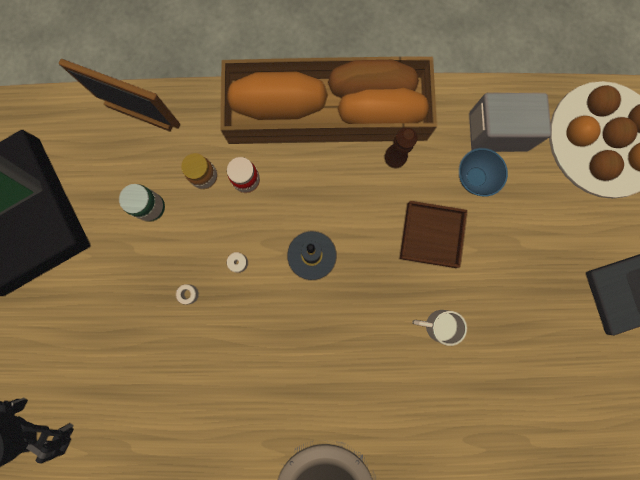

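View pics/scene.png

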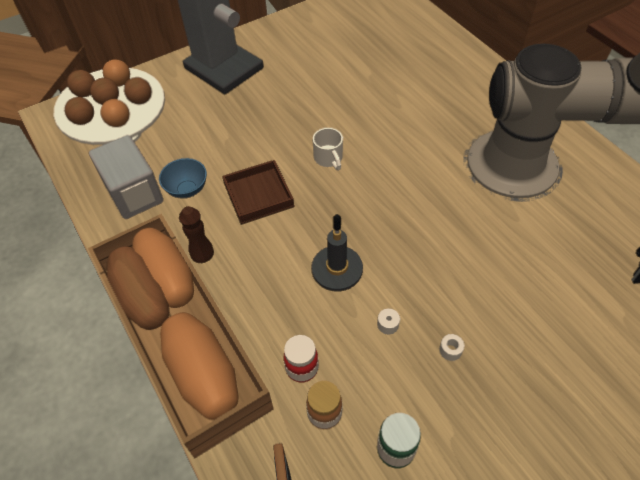

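The top view shows the small-bore bush at (237,262), the wide-bore bush at (186,294), the stand at (312,256) with its knob at (311,247), and the tray at (434,235). In the scene view the narrow bush is at (389,320), the wide one at (452,347), the knob at (337,220) and the tray at (258,190).

```bash
python3 - <<'E'
from h import *
import pickle
P={'scene':dict(narrow=(389,320),wide=(452,347),stand=(337,262),tray=(258,190)),'top':dict(narrow=(237,262),wide=(186,294),stand=(312,256),tray=(434,235))}
np.set_printoptions(precision=4,suppress=True)
for n in P:
    d=pickle.load(open(n+'.pkl','rb'));C=cloud(d)
    for k,uv in P[n].items():
        u,v=uv; c0=world(d,[(u,v)],0.03 if k!='stand' else .014)[0]
        m=np.hypot(C[...,0]-c0[0],C[...,1]-c0[1])<(.04 if k!='tray' else .12)
        Q=C[m]
        if k in('narrow','wide'):
            Q=Q[(Q[:,2]>.022)&(Q[:,2]<.04)]; c,r=cv2.minEnclosingCircle(Q[:,:2].astype(np.float32)); print(n,k,'top z',np.median(Q[:,2]),'c',c,'r',r,len(Q))
        elif k=='tray':
            Q=Q[(Q[:,2]>.024)&(Q[:,2]<.04)]; print(n,k,np.median(Q[:,2]),cv2.minAreaRect(Q[:,:2].astype(np.float32)))
        else:
            m=np.hypot(C[...,0]-c0[0],C[...,1]-c0[1])<.08;Q=C[m]
            f=Q[(Q[:,2]>.009)&(Q[:,2]<.02)];print(n,'foot',np.median(f[:,2]),cv2.minEnclosingCircle(f[:,:2].astype(np.float32)))
            f=Q[(Q[:,2]>.155)];print(n,'knob zmax',f[:,2].max(),f.mean(0), cv2.minEnclosingCircle(f[:,:2].astype(np.float32)),len(f))
    # bystanders in top cloud
    Q=[('tin',(142,198)),('amber',(197,167)),('red',(241,170)),('cup',(447,328)),('mill',(404,139)),('bowl',(483,172))]
    if n=='top':
        for k,(u,v) in Q: print(k,world(d,[(u,v)])[0])
E
```

```text
scene narrow top z 0.03038248639163267 c (0.5035568475723267, 0.18468038737773895) r 0.0223899744451046 372
scene wide top z 0.03008965703417796 c (0.4348968267440796, 0.2946147918701172) r 0.02280351333320141 344
scene foot 0.014762611437626244 ((0.517694354057312, 0.01957426592707634), 0.0564100444316864)
scene knob zmax 0.19254904215872828 [0.5189 0.0228 0.1764] ((0.5170918703079224, 0.02009948156774044), 0.008821167051792145) 118
scene tray 0.03153350530413472 ((0.5584834218025208, -0.25005465745925903), (0.13616834580898285, 0.13012993335723877), 80.17768096923828)
top narrow top z 0.030572284635545465 c (0.5040674805641174, 0.18398559093475342) r 0.021996324881911278 305
top wide top z 0.03013683293203084 c (0.4352304935455322, 0.29395413398742676) r 0.02254779078066349 250
top foot 0.01489957410110693 ((0.517677366733551, 0.01942131295800209), 0.05492889881134033)
top knob zmax 0.992359555167611 [0.4416 0.011  0.9502] ((0.48131269216537476, 0.015483291819691658), 0.044187773019075394) 1264
top tray 0.03229880578707387 ((0.5582597255706787, -0.25029778480529785), (0.1317402422428131, 0.129442498087883), 79.65186309814453)
tin [0.6333 0.3681 0.1009]
amber [0.7008 0.2579 0.086 ]
red [0.6917 0.1641 0.0878]
cup [ 0.3507 -0.2766  0.0064]
mill [ 0.7311 -0.167   0.1514]
bowl [ 0.7021 -0.3777  0.0046]
```

Call:
{"name": "step_arm", "arguments": {"deltas": [[0, 0, 0, 2.5, -2.2, -1, -1], [0, 0, 0, 2.5, -2.2, -1, -1], [0, 0, 0, 2.5, -2.2, -1, -1], [0, 0, 0, 2.5, -2.2, -1, -1], [0, 0, 0, 2.5, -2.2, -1, -1]], "newtons": 30}}

```text
time_s: 0.6
tcp_pos: [0.3572, 0.3601, 0.1807]
ee_rot: [-0.0, 0.226, 0.974, -0.0]
force: [0.2, 0.7, 0.6]
finger_gap: 0.0853
finger_force: 0.0
```

Call:
{"name": "step_arm", "arguments": {"deltas": [[0, 0, 0, 2.5, -2.2, -1, -1], [0, 0, 0, 2.5, -2.2, -1, -1], [0, 0, 0, 2.87, -2.29, -1, -1], [0, 0, 0, 0, 0, 0, -1], [0, 0, 0, 0, 0, 0, -1]]}}

```text
time_s: 1.1
tcp_pos: [0.4352, 0.2937, 0.1507]
ee_rot: [-0.001, 0.227, 0.974, -0.0]
force: [-0.1, -0.4, 0.5]
finger_gap: 0.0853
finger_force: 0.0
```

```bash
python3 - <<'E'
from h import *
s=manip.observe();print(s['time_s'],s['tcp_pos'],s['ee_rot'])
d=snap('wrist');save(d,'w1');C=cloud(d);ok=d['z_map']>0
m=ok&(np.hypot(C[...,0]-.435,C[...,1]-.294)<.035)&(C[...,2]>.022)&(C[...,2]<.04)
Q=C[m];print(len(Q),np.median(Q[:,2]) if len(Q) else 0,cv2.minEnclosingCircle(Q[:,:2].astype(np.float32)) if len(Q) else 0)
print(np.array(d['mount']))
E
```

```text
1.1 [0.43522815 0.29371091 0.15072205] [-7.20808994e-04  2.27408975e-01  9.73799009e-01 -3.57700706e-04]
2223 0.02947811688130599 ((0.43496203422546387, 0.295854389667511), 0.02188834734261036)
[[ 4.62060684e-04 -9.62519014e-01 -2.71213816e-01  6.81061696e-02]
 [ 9.99999280e-01  7.45001698e-04 -9.40283771e-04 -2.65152223e-05]
 [ 1.10709576e-03 -2.71213186e-01  9.62518666e-01 -1.42291410e-01]
 [ 0.00000000e+00  0.00000000e+00  0.00000000e+00  1.00000000e+00]]
```

View pics/w1.png

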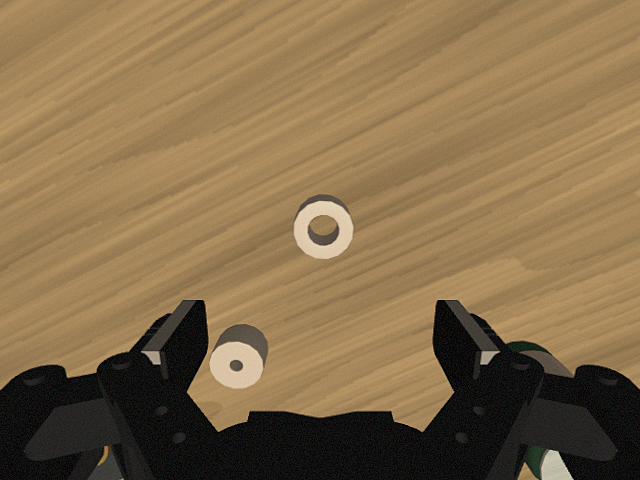

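The wrist view confirms the wide bore directly below at (323,229), and the narrow bush at (237,362). I'm descending on the wide one.

Call:
{"name": "step_arm", "arguments": {"deltas": [[0, 0, 0, 0, 0.1, -4, -1], [0, 0, 0, 0, 0, -4, -1], [0, 0, 0, 0, 0, -4, -1], [0, 0, 0, 0, 0, -2.4, -1], [0, 0, 0, 0, 0, 0, -1]]}}

```text
time_s: 1.65
tcp_pos: [0.4322, 0.2953, 0.0047]
ee_rot: [-0.003, 0.226, 0.974, -0.002]
force: [0.1, -0.2, -0.4]
finger_gap: 0.0855
finger_force: 0.0
```

Call:
{"name": "step_arm", "arguments": {"deltas": [[0, 0, 0, 0, 0, 0, 0], [0, 0, 0, 0, 0, 0, 0.3], [0, 0, 0, 0, 0, 0, 0.6], [0, 0, 0, 0, 0, 0, 1], [0, 0, 0, 0, 0, 0, 1]]}}

```text
time_s: 2.15
tcp_pos: [0.4361, 0.2961, 0.0093]
ee_rot: [0.001, 0.226, 0.974, 0.001]
force: [-1.5, 0.3, 6.1]
finger_gap: 0.0432
finger_force: 29.7
```

Call:
{"name": "step_arm", "arguments": {"deltas": [[0, 0, 0, 0, 0, 0, 1], [0, 0, 0, 0, 0, 0, 1], [0, 0, 0, 0, 0, 0, 1]]}}

```text
time_s: 2.45
tcp_pos: [0.4362, 0.296, 0.0093]
ee_rot: [0.001, 0.226, 0.974, 0.001]
force: [-1.5, 1.8, 6.9]
finger_gap: 0.0435
finger_force: 29.7
```

Call:
{"name": "step_arm", "arguments": {"deltas": [[0, 0, 0, 0, 0, 2, 1], [0, 0, 0, 0, 0, 4, 1], [0, 0, 0, 0, 0, 5, 1], [0, 0, 0, 0, 0, 5, 1], [0, 0, 0, 0, 0, 5, 1]]}}

```text
time_s: 2.95
tcp_pos: [0.4349, 0.2951, 0.2206]
ee_rot: [0.001, 0.226, 0.974, 0.001]
force: [1.2, 0.6, -1.3]
finger_gap: 0.0434
finger_force: 30.8
```

Call:
{"name": "step_arm", "arguments": {"deltas": [[0, 0, 0, 0.5, -2, 4, 1], [0, 0, 0, 1, -3.5, 0, 1], [0, 0, 0, 1, -3.5, 0, 1], [0, 0, 0, 1, -3.5, 0, 1], [0, 0, 0, 1, -3.5, 0, 1]]}}

```text
time_s: 3.45
tcp_pos: [0.4803, 0.134, 0.2587]
ee_rot: [0.001, 0.226, 0.974, 0.0]
force: [1.0, -0.3, -0.0]
finger_gap: 0.0432
finger_force: 30.8
```

Call:
{"name": "step_arm", "arguments": {"deltas": [[0, 0, 0, 1, -3.5, 0, 1], [0, 0, 0, 1, -3.5, 0, 1], [0, 0, 0, 1.2, -2.5, 0, 1], [0, 0, 0, 0.5, -2, 0, 1], [0, 0, 0, 0, 0, 0, 1]]}}

```text
time_s: 3.95
tcp_pos: [0.5177, 0.018, 0.2582]
ee_rot: [0.001, 0.228, 0.974, -0.0]
force: [-0.4, -0.2, -0.9]
finger_gap: 0.0435
finger_force: 30.8
```

Call:
{"name": "step_arm", "arguments": {"deltas": [[0, 0, 0, 0, 0, 0, 1], [0, 0, 0, 0, 0, 0, 1]]}}

```text
time_s: 4.15
tcp_pos: [0.5169, 0.0211, 0.2578]
ee_rot: [0.0, 0.226, 0.974, 0.0]
force: [0.5, -0.2, 0.1]
finger_gap: 0.0431
finger_force: 30.8
```

```bash
python3 - <<'E'
from h import *
np.set_printoptions(precision=4,suppress=True)
s=manip.observe();print(s['time_s'],s['tcp_pos'],s['ee_rot'],s['force'],s['finger_gap'])
for n in('wrist','scene'):
    d=snap(n);save(d,n+'2');C=cloud(d);p=s['tcp_pos']
    hsv=cv2.cvtColor(d['img'],cv2.COLOR_RGB2HSV);W=(hsv[...,2]>130)&(hsv[...,1]<70)&(d['z_map']>0)
    m=W&(np.hypot(C[...,0]-p[0],C[...,1]-p[1])<.04)&(abs(C[...,2]-p[2])<.05);Q=C[m]
    if len(Q): print(n,len(Q),Q.min(0),Q.max(0)); T=Q[Q[:,2]>Q[:,2].max()-.006]; print(cv2.minEnclosingCircle(T[:,:2].astype(np.float32)))
    K=C[(d['z_map']>0)&(np.hypot(C[...,0]-.5175,C[...,1]-.0197)<.02)&(C[...,2]>.17)&(C[...,2]<.2)]
    if len(K):print('knob',len(K),K.mean(0),K.min(0),K.max(0))
    if n=='scene': cv2.imwrite('pics/s2c.png',cv2.resize(cv2.cvtColor(d['img'],4)[90:290,220:460],None,fx=3,fy=3))
E
```

```text
4.15 [0.5169 0.0211 0.2578] [0.0003 0.2261 0.9741 0.0003] [ 0.5422 -0.1869  0.0732] 0.04314127899308447
wrist 7585 [ 0.4947 -0.0031  0.2503] [0.5376 0.05   0.3048]
((0.5062326192855835, 0.02598501555621624), 0.023433713242411613)
knob 296 [0.5122 0.0229 0.1813] [0.5093 0.0142 0.1701] [0.5185 0.0284 0.1884]
scene 61 [0.5222 0.0016 0.2747] [0.543  0.0465 0.3056]
((0.5426619052886963, 0.044475257396698), 0.0021040388382971287)
knob 80 [0.5187 0.0222 0.1832] [0.5087 0.0127 0.1718] [0.5252 0.0281 0.1934]
```

View pics/wrist2.png

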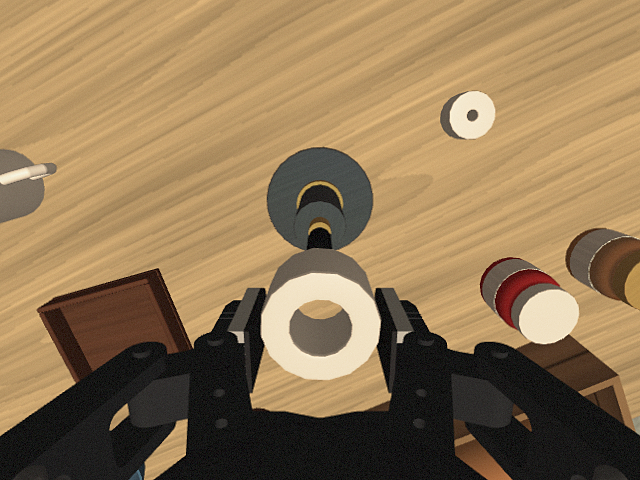

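View pics/s2c.png

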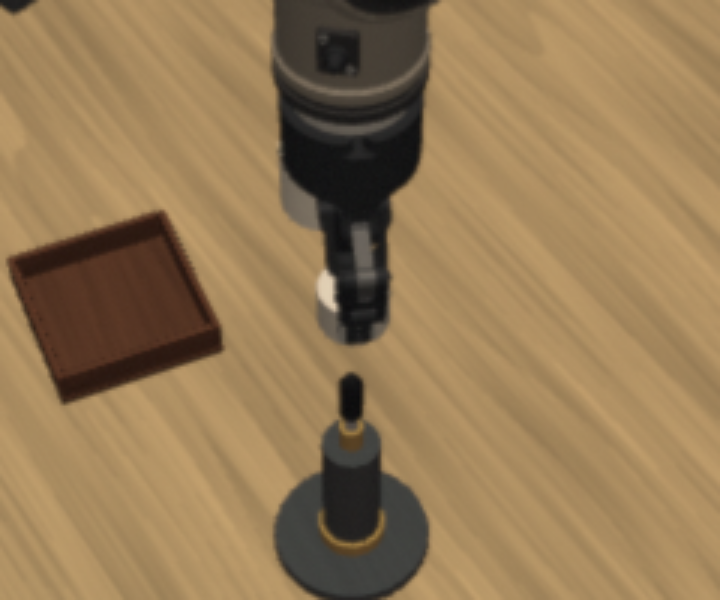

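The wrist view shows the bush level between the pads with its top ring at (320,327) and the knob beyond it. The scene crop shows it held above the knob. I'll measure the bush in the hand precisely.

```bash
python3 - <<'E'
from h import *
np.set_printoptions(precision=4,suppress=True)
s=manip.observe();d=snap('wrist');C=cloud(d);p=s['tcp_pos'];print(p)
g=cv2.cvtColor(d['img'],7);print(g[280,320],g[260,320])
m=((g>190)*255).astype(np.uint8);m[:,:255]=0;m[:,390:]=0;m[:260]=0;m[390:]=0
n,l,st,ce=cv2.connectedComponentsWithStats(m);k=1+st[1:,4].argmax();M=l==k
Q=C[M&(d['z_map']>0)];print(st[k],np.percentile(Q[:,2],[5,50,95]))
A=np.c_[Q[:,:2],np.ones(len(Q))];co=np.linalg.lstsq(A,Q[:,2],rcond=None)[0];print('plane',co,'std',np.std(A@co-Q[:,2]))
cs,_=cv2.findContours(M.astype(np.uint8),cv2.RETR_EXTERNAL,cv2.CHAIN_APPROX_NONE)
h=cv2.convexHull(max(cs,key=len))[:,0];z=np.median(Q[:,2]);W=world(d,h,z);print('c',cv2.fitEllipse(W[:,:2].astype(np.float32)))
E
```

```text
[0.517  0.0213 0.2577]
232 96
[ 261  273  119  107 7156] [0.2769 0.2779 0.2789]
plane [-0.7419  0.3131  0.6527] std 0.013586618458696244
c ((0.5161053538322449, 0.021510574966669083), (0.042300425469875336, 0.042645569890737534), 46.011566162109375)
```

Call:
{"name": "step_arm", "arguments": {"deltas": [[0, 0, 0, 0.1, -0.15, -2.5, 1], [0, 0, 0, 0, 0, -2, 1], [0, 0, 0, 0, 0, -1, 1], [0, 0, 0, 0, 0, -1, 1], [0, 0, 0, 0, 0, -1, 1]]}}

```text
time_s: 4.8
tcp_pos: [0.5186, 0.019, 0.1822]
ee_rot: [0.001, 0.226, 0.974, 0.0]
force: [-0.4, -0.9, -0.1]
finger_gap: 0.0432
finger_force: 30.8
```

Call:
{"name": "step_arm", "arguments": {"deltas": [[0, 0, 0, 0, 0, 0, 1], [0, 0, 0, 0, 0, 0, 1]]}}

```text
time_s: 5.0
tcp_pos: [0.5185, 0.0188, 0.1826]
ee_rot: [0.0, 0.226, 0.974, 0.0]
force: [0.9, 0.0, 1.1]
finger_gap: 0.0432
finger_force: 30.8
```

Call:
{"name": "step_arm", "arguments": {"deltas": [[0, 0, 0, 0, 0, -1.2, 1], [0, 0, 0, 0, 0, -1.2, 1], [0, 0, 0, 0, 0, -1, 1], [0, 0, 0, 0, 0, -0.8, 1], [0, 0, 0, 0, 0, 0, 1]]}}

```text
time_s: 5.5
tcp_pos: [0.5174, 0.0189, 0.1388]
ee_rot: [-0.001, 0.226, 0.974, -0.0]
force: [0.5, 0.1, -1.0]
finger_gap: 0.0432
finger_force: 30.8
```

Call:
{"name": "step_arm", "arguments": {"deltas": [[0, 0, 0, 0, 0, -0.4, 1], [0, 0, 0, 0, 0, -0.4, 1], [0, 0, 0, 0, 0, 0, 1]]}}

```text
time_s: 5.8
tcp_pos: [0.5181, 0.0188, 0.132]
ee_rot: [-0.0, 0.226, 0.974, 0.0]
force: [0.3, 0.8, 0.0]
finger_gap: 0.0436
finger_force: 30.8
```

Call:
{"name": "step_arm", "arguments": {"deltas": [[0, 0, 0, 0, 0, -0.2, 1], [0, 0, 0, 0, 0, 0, 0.3], [0, 0, 0, 0, 0, 0, 0], [0, 0, 0, 0, 0, 0, -0.5], [0, 0, 0, 0, 0, 0, -1]]}}

```text
time_s: 6.3
tcp_pos: [0.5184, 0.0188, 0.1305]
ee_rot: [0.0, 0.226, 0.974, 0.0]
force: [0.0, -0.8, -0.2]
finger_gap: 0.0709
finger_force: 0.0
```

Call:
{"name": "step_arm", "arguments": {"deltas": [[0, 0, 0, 0, 0, 0, -1], [0, 0, 0, 0, 0, 0, -1], [0, 0, 0, 0, 0, 2, -1], [0, 0, 0, 0, 0, 4, -1], [0, 0, 0, 0, 0, 5, -1]]}}

```text
time_s: 6.8
tcp_pos: [0.5171, 0.0189, 0.24]
ee_rot: [-0.002, 0.226, 0.974, -0.0]
force: [0.2, 0.9, -0.3]
finger_gap: 0.0853
finger_force: 0.0
```

```bash
python3 - <<'E'
from h import *
np.set_printoptions(precision=4,suppress=True)
s=manip.observe();d=snap('wrist');C=cloud(d);print(s['tcp_pos'])
g=cv2.cvtColor(d['img'],7)
m=(d['z_map']>0)&(g>150)&(np.hypot(C[...,0]-.5175,C[...,1]-.0197)<.035)&(C[...,2]>.1)&(C[...,2]<.2)
Q=C[m];print(np.percentile(Q[:,2],[5,50,95]));T=Q[abs(Q[:,2]-np.median(Q[:,2]))<.006]
print(len(T),cv2.minEnclosingCircle(T[:,:2].astype(np.float32)))
d=snap('scene')
C=cloud(d);g=cv2.cvtColor(d['img'],7)
m=(g>150)&(np.hypot(C[...,0]-.5175,C[...,1]-.0197)<.04)&(C[...,2]>.14)&(C[...,2]<.2)
Q=C[m];
if len(Q):print('scene',len(Q),np.median(Q[:,2]),cv2.minEnclosingCircle(Q[:,:2].astype(np.float32)))
E
```

```text
[0.5171 0.0189 0.24  ]
[0.1481 0.1496 0.1507]
1990 ((0.5180768966674805, 0.018757633864879608), 0.02172209694981575)
scene 192 0.1510204078176216 ((0.5173101425170898, 0.018001629039645195), 0.022223826497793198)
```

The wide bush is seated: its top is at 0.150 m, within about 1 mm of the axis. Next is the narrow bush.

Call:
{"name": "step_arm", "arguments": {"deltas": [[0, 0, 0, -0.2, 2, 0, -1], [0, 0, 0, -0.3, 4, 0, -1], [0, 0, 0, -0.3, 4, 0, -1], [0, 0, 0, -0.3, 4, 0, -1], [0, 0, 0, -0.3, 2.5, -3, -1]]}}

```text
time_s: 7.4
tcp_pos: [0.5061, 0.1868, 0.2132]
ee_rot: [0.004, 0.226, 0.974, 0.002]
force: [1.0, 0.1, -0.1]
finger_gap: 0.0853
finger_force: 0.0
```

Call:
{"name": "step_arm", "arguments": {"deltas": [[0, 0, 0, 0, 0, -4, -1], [0, 0, 0, 0, 0, -4, -1], [0, 0, 0, 0, 0, 0, -1], [0, 0, 0, 0, 0, 0, -1], [0, 0, 0, 0, 0, 0, -1]]}}

```text
time_s: 7.9
tcp_pos: [0.5057, 0.1839, 0.1325]
ee_rot: [0.002, 0.227, 0.974, 0.001]
force: [0.7, 0.0, 0.4]
finger_gap: 0.0855
finger_force: 0.0
```

```bash
python3 - <<'E'
from h import *
s=manip.observe();d=snap('wrist');C=cloud(d);print(s['tcp_pos'])
m=(d['z_map']>0)&(np.hypot(C[...,0]-.504,C[...,1]-.184)<.035)&(C[...,2]>.022)&(C[...,2]<.04)
Q=C[m];print(len(Q),np.median(Q[:,2]),cv2.minEnclosingCircle(Q[:,:2].astype(np.float32)))
E
```

```text
[0.50573402 0.18387795 0.13247887]
3134 0.029629347078153685 ((0.5035563111305237, 0.1852334588766098), 0.02197246626019478)
```

Command (-0.2, +0.1); descend to z = 0.010.

Call:
{"name": "step_arm", "arguments": {"deltas": [[0, 0, 0, -0.2, 0.1, -4, -1], [0, 0, 0, 0, 0, -4, -1], [0, 0, 0, 0, 0, -3, -1], [0, 0, 0, 0, 0, -1, -1], [0, 0, 0, 0, 0, 0, -1]]}}

```text
time_s: 8.45
tcp_pos: [0.5026, 0.1847, 0.0105]
ee_rot: [-0.0, 0.227, 0.974, -0.0]
force: [0.3, 0.5, 0.0]
finger_gap: 0.0856
finger_force: 0.0
```

Call:
{"name": "step_arm", "arguments": {"deltas": [[0, 0, 0, 0, 0, 0, 0], [0, 0, 0, 0, 0, 0, 0.3], [0, 0, 0, 0, 0, 0, 0.6], [0, 0, 0, 0, 0, 0, 1], [0, 0, 0, 0, 0, 0, 1]]}}

```text
time_s: 8.95
tcp_pos: [0.5033, 0.185, 0.012]
ee_rot: [0.001, 0.226, 0.974, 0.001]
force: [-0.3, -0.4, 7.1]
finger_gap: 0.0422
finger_force: 29.9
```

Call:
{"name": "step_arm", "arguments": {"deltas": [[0, 0, 0, 0, 0, 0, 1], [0, 0, 0, 0, 0, 1, 1], [0, 0, 0, 0, 0, 4, 1], [0, 0, 0, 0, 0, 5, 1], [0, 0, 0, 0, 0, 5, 1]]}}

```text
time_s: 9.45
tcp_pos: [0.5017, 0.1847, 0.1627]
ee_rot: [-0.0, 0.226, 0.974, -0.0]
force: [0.4, 1.1, -1.0]
finger_gap: 0.0425
finger_force: 30.9
```

Call:
{"name": "step_arm", "arguments": {"deltas": [[0, 0, 0, 0, 0, 5, 1], [0, 0, 0, 0, 0, 5, 1], [0, 0, 0, 0, 0, 1, 1], [0, 0, 0, 0, 0, 0, 1]]}}

```text
time_s: 9.85
tcp_pos: [0.5028, 0.185, 0.273]
ee_rot: [0.002, 0.226, 0.974, 0.001]
force: [-0.3, 0.1, -1.1]
finger_gap: 0.0425
finger_force: 30.9
```

Call:
{"name": "step_arm", "arguments": {"deltas": [[0, 0, 0, 0.3, -2.5, 0, 1], [0, 0, 0, 0.5, -4, 0, 1], [0, 0, 0, 0.5, -4, 0, 1], [0, 0, 0, 0.5, -4, 0, 1], [0, 0, 0, 0.5, -4, 0, 1]]}}

```text
time_s: 10.35
tcp_pos: [0.5241, -0.0016, 0.268]
ee_rot: [-0.002, 0.226, 0.974, -0.0]
force: [0.7, 0.2, -0.9]
finger_gap: 0.0424
finger_force: 30.9
```

Call:
{"name": "step_arm", "arguments": {"deltas": [[0, 0, 0, 0.5, -4, 0, 1], [0, 0, 0, 0.5, -4, 0, 1], [0, 0, 0, 0.5, -4, 0, 1], [0, 0, 0, 0.5, -4, 0, 1], [0, 0, 0, 0.5, -4, 0, 1]]}}

```text
time_s: 10.85
tcp_pos: [0.5492, -0.2014, 0.2678]
ee_rot: [-0.002, 0.226, 0.974, 0.001]
force: [0.8, -0.6, -0.8]
finger_gap: 0.0421
finger_force: 30.9
```

Call:
{"name": "step_arm", "arguments": {"deltas": [[0, 0, 0, 0.5, -3, -1, 1], [0, 0, 0, 0.2, -2, -4, 1], [0, 0, 0, 0, 0, -4, 1], [0, 0, 0, 0, 0, -4, 1], [0, 0, 0, 0, 0, -4, 1]]}}

```text
time_s: 11.35
tcp_pos: [0.5554, -0.2495, 0.0964]
ee_rot: [-0.002, 0.227, 0.974, 0.001]
force: [-0.2, 0.1, -0.5]
finger_gap: 0.0422
finger_force: 30.9
```

Call:
{"name": "step_arm", "arguments": {"deltas": [[0, 0, 0, 0, 0, 0, 1], [0, 0, 0, 0, 0, 0, 1]]}}

```text
time_s: 11.55
tcp_pos: [0.5565, -0.2497, 0.0993]
ee_rot: [-0.002, 0.226, 0.974, 0.001]
force: [-0.0, 0.4, -0.5]
finger_gap: 0.0426
finger_force: 30.9
```

Call:
{"name": "step_arm", "arguments": {"deltas": [[0, 0, 0, 0, 0, -4, 1], [0, 0, 0, 0, 0, -2.5, 1], [0, 0, 0, 0, 0, -1.2, 1], [0, 0, 0, 0, 0, 0, 1], [0, 0, 0, 0, 0, 0, 0]]}}

```text
time_s: 12.05
tcp_pos: [0.5585, -0.2509, 0.0253]
ee_rot: [0.002, 0.226, 0.974, -0.0]
force: [0.2, -0.2, -0.6]
finger_gap: 0.0421
finger_force: 30.9
```

Call:
{"name": "step_arm", "arguments": {"deltas": [[0, 0, 0, 0, 0, 0, -0.3], [0, 0, 0, 0, 0, 0, -0.3], [0, 0, 0, 0, 0, 0, -0.3], [0, 0, 0, 0, 0, 0, -0.3], [0, 0, 0, 0, 0, 3, -0.3]]}}

```text
time_s: 12.55
tcp_pos: [0.5549, -0.2488, 0.0501]
ee_rot: [-0.004, 0.226, 0.974, 0.001]
force: [-0.5, 0.2, 0.7]
finger_gap: 0.0557
finger_force: 0.0
```

Call:
{"name": "step_arm", "arguments": {"deltas": [[0, 0, 0, 0, 0, 5, -0.3], [0, 0, 0, 0, 0, 5, -0.3], [0, 0, 0, 0, 0, 5, -0.3], [0, 0, 0, 0, 0, 5, -0.3], [0, 0, 0, 0, 0, 2, -0.3]]}}

```text
time_s: 13.05
tcp_pos: [0.5585, -0.2509, 0.2796]
ee_rot: [0.004, 0.226, 0.974, -0.001]
force: [0.2, 0.5, -0.2]
finger_gap: 0.0554
finger_force: 0.0
```

```bash
python3 - <<'E'
from h import *
s=manip.observe();print(s['tcp_pos'],s['finger_gap'])
d=snap('scene');C=cloud(d);g=cv2.cvtColor(d['img'],7)
for c in((.558,-.25),(.5175,.0197)):
    m=(g>140)&(np.hypot(C[...,0]-c[0],C[...,1]-c[1])<.05)&(C[...,2]>.02)&(C[...,2]<.17)
    Q=C[m];T=Q[Q[:,2]>np.percentile(Q[:,2],90)-.008];print(len(T),np.median(T[:,2]),cv2.minEnclosingCircle(T[:,:2].astype(np.float32)))
Q=C[(np.hypot(C[...,0]-.5175,C[...,1]-.0197)<.02)&(C[...,2]>.16)&(C[...,2]<.23)];print('knob',Q.mean(0),Q.max(0))
E
```

```text
[ 0.55847132 -0.25087572  0.27956316] 0.055445986001773605
196 0.0373420367067861 ((0.5601009130477905, -0.25200212001800537), 0.02276749163866043)
195 0.1507232744382529 ((0.5172488689422607, 0.0185703057795763), 0.022140150889754295)
knob [0.51893765 0.02292084 0.1789374 ] [0.52502034 0.0289645  0.1945426 ]
```

Both bushes are placed: the narrow one is flat in the tray with its top at 0.037 m, and the pole is still down. On to the knob.

Call:
{"name": "step_arm", "arguments": {"deltas": [[0, 0, 0, -0.4, 2.5, 0, -0.3], [0, 0, 0, -0.6, 4, 0, -0.3], [0, 0, 0, -0.6, 4, 0, -0.3], [0, 0, 0, -0.6, 4, 0, -0.3], [0, 0, 0, -0.6, 4, 0, -0.3]]}}

```text
time_s: 13.6
tcp_pos: [0.5285, -0.0637, 0.2728]
ee_rot: [-0.0, 0.227, 0.974, 0.0]
force: [1.1, -0.0, 0.2]
finger_gap: 0.0556
finger_force: 0.0
```

Call:
{"name": "step_arm", "arguments": {"deltas": [[0, 0, 0, -0.6, 4, 0, -0.3], [0, 0, 0, -0.4, 3, 0, -0.3], [0, 0, 0, -0.2, 1.4, 0, -0.3], [0, 0, 0, 0, 0, 0, -0.3], [0, 0, 0, 0, 0, 0, -0.3]]}}

```text
time_s: 14.1
tcp_pos: [0.5174, 0.018, 0.2731]
ee_rot: [0.0, 0.226, 0.974, -0.0]
force: [-0.6, 0.2, -0.3]
finger_gap: 0.0554
finger_force: 0.0
```

Call:
{"name": "step_arm", "arguments": {"deltas": [[0, 0, 0, 0, 0, 0, -0.3], [0, 0, 0, 0, 0, 0, -0.3]]}}

```text
time_s: 14.3
tcp_pos: [0.5175, 0.0176, 0.2731]
ee_rot: [-0.0, 0.227, 0.974, -0.0]
force: [0.1, -0.2, -0.7]
finger_gap: 0.0557
finger_force: 0.0
```

Call:
{"name": "step_arm", "arguments": {"deltas": [[0, 0, 0, 0, 0.2, -3, -0.3], [0, 0, 0, 0, 0, -3, -0.3], [0, 0, 0, 0, 0, -3, -0.3], [0, 0, 0, 0, 0, -2, -0.3], [0, 0, 0, 0, 0, -0.5, -0.3]]}}

```text
time_s: 14.8
tcp_pos: [0.516, 0.0201, 0.156]
ee_rot: [-0.002, 0.227, 0.974, -0.0]
force: [-0.4, -0.6, -0.2]
finger_gap: 0.0557
finger_force: 0.0
```

Call:
{"name": "step_arm", "arguments": {"deltas": [[0, 0, 0, 0, 0, 0, -0.3], [0, 0, 0, 0, 0, 0, -0.3]]}}

```text
time_s: 15.0
tcp_pos: [0.5181, 0.0204, 0.1594]
ee_rot: [0.001, 0.227, 0.974, 0.0]
force: [-0.6, 0.2, 0.8]
finger_gap: 0.0554
finger_force: 0.0
```

Call:
{"name": "step_arm", "arguments": {"deltas": [[0, 0, 0, 0, 0, 0, 0.2], [0, 0, 0, 0, 0, 0, 0.5], [0, 0, 0, 0, 0, 0, 0.8], [0, 0, 0, 0, 0, 0, 1], [0, 0, 0, 0, 0, 0, 1]], "newtons": 60}}

```text
time_s: 15.5
tcp_pos: [0.5175, 0.0205, 0.1592]
ee_rot: [0.001, 0.226, 0.974, -0.0]
force: [-2.1, -1.8, 6.9]
finger_gap: 0.0139
finger_force: 58.6
```

Call:
{"name": "step_arm", "arguments": {"deltas": [[0, 0, 0, 0, 0, 0, 1], [0, 0, 0, 0, 0, 0, 1], [0, 0, 0, 0, 0, 0, 1]]}}

```text
time_s: 15.8
tcp_pos: [0.5175, 0.0204, 0.1592]
ee_rot: [0.001, 0.226, 0.974, -0.0]
force: [-2.5, -2.0, 6.2]
finger_gap: 0.0138
finger_force: 58.6
```

Call:
{"name": "step_arm", "arguments": {"deltas": [[0, 0, 0, 0, 0, 0.5, 1], [0, 0, 0, 0, 0, 1, 1], [0, 0, 0, 0, 0, 1, 1], [0, 0, 0, 0, 0, 1, 1], [0, 0, 0, 0, 0, 1, 1]]}}

```text
time_s: 16.3
tcp_pos: [0.5173, 0.0205, 0.2041]
ee_rot: [0.0, 0.226, 0.974, -0.0]
force: [3.1, -4.7, -5.9]
finger_gap: 0.0139
finger_force: 58.5
```

Call:
{"name": "step_arm", "arguments": {"deltas": [[0, 0, 0, 0, 0, 1, 1], [0, 0, 0, 0, 0, 1, 1], [0, 0, 0, 0, 0, 1, 1], [0, 0, 0, 0, 0, 0.8, 1], [0, 0, 0, 0, 0, 0, 1]]}}

```text
time_s: 16.8
tcp_pos: [0.5173, 0.0205, 0.2423]
ee_rot: [0.001, 0.226, 0.974, -0.0]
force: [2.8, -4.4, -7.2]
finger_gap: 0.0144
finger_force: 58.6
```

Call:
{"name": "step_arm", "arguments": {"deltas": [[0, 0, 0, 0, 0, 0, 1], [0, 0, 0, 0, 0, 0, 1], [0, 0, 0, 0, 0, 0, 1]]}}

```text
time_s: 17.1
tcp_pos: [0.5173, 0.0205, 0.241]
ee_rot: [0.0, 0.226, 0.974, -0.0]
force: [3.9, -5.4, -6.8]
finger_gap: 0.0138
finger_force: 58.6
```

```bash
python3 - <<'E'
from h import *
np.set_printoptions(precision=4,suppress=True)
s=manip.observe();print(s['tcp_pos'],s['finger_gap'],s['force'],s['finger_force'])
for n in('scene','top','wrist'):
    d=snap(n);C=cloud(d);g=cv2.cvtColor(d['img'],7);i=d['img'].astype(int)
    near=(d['z_map']>0)&(np.hypot(C[...,0]-.5175,C[...,1]-.0197)<.025)
    R=near&(i[...,0]>70)&(i[...,0]>2*i[...,1])&(i[...,0]>2*i[...,2])&(C[...,2]>.13)&(C[...,2]<.26)
    if R.any():
        v,u=np.where(R);print(n,'red',R.sum(),np.sort(C[R][:,2])[[0,-1]],'rows',v.min(),v.max(),'cols',u.min(),u.max())
        # height on pole axis for pixel rows
        zz=np.linspace(.12,.25,1301);P=np.c_[np.full(1301,.5175),np.full(1301,.0195),zz]@d['R'].T+d['t'];q=P[:,:2]/P[:,2:];q*=1+float(d['k1'])*(q**2).sum(1,keepdims=True)
        r=q[:,1]*d['K'][1,1]+d['K'][1,2];print(' axis z at rows',[zz[abs(r-x).argmin()] for x in(v.min()-.5,v.max()+.5)])
    m=(g>150)&near&(C[...,2]>.13)&(C[...,2]<.16)
    if m.any():print(n,'bush',m.sum(),np.median(C[m][:,2]),cv2.minEnclosingCircle(C[m][:,:2].astype(np.float32)))
    if n=='scene':cv2.imwrite('pics/s3c.png',cv2.resize(cv2.cvtColor(d['img'],4)[120:300,230:450],None,fx=3,fy=3))
E
```

```text
[0.5173 0.0205 0.241 ] 0.013776045447343168 [ 3.8693 -5.4126 -6.7644] 58.59596382128075
scene red 12 [0.1544 0.1641] rows 226 229 cols 335 338
 axis z at rows [np.float64(0.1602), np.float64(0.1472)]
scene bush 215 0.15093585458596637 ((0.5166037082672119, 0.018527016043663025), 0.022910242900252342)
wrist red 83 [0.1313 0.1687] rows 237 250 cols 312 328
 axis z at rows [np.float64(0.1313), np.float64(0.1634)]
wrist bush 2361 0.1495844873337269 ((0.5177931785583496, 0.01879754476249218), 0.021865731105208397)
```

View pics/s3c.png

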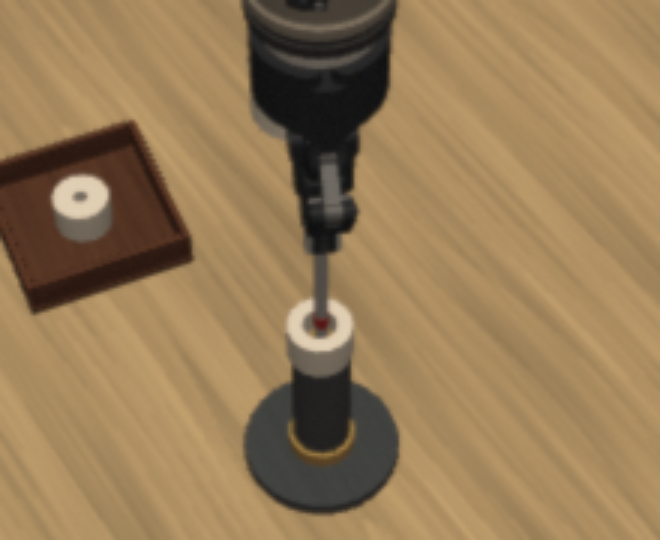

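The crop shows the red band clear of the bush at (320,323), and the narrow bush lying in the tray at (80,205). The camera estimates put the pole at roughly 0.079–0.084 m, and the TCP rise gives 0.082 m. I'll raise it 2 mm to sit mid-window.

Call:
{"name": "step_arm", "arguments": {"deltas": [[0, 0, 0, 0, 0, 0.2, 1], [0, 0, 0, 0, 0, 0, 1], [0, 0, 0, 0, 0, 0, 1], [0, 0, 0, 0, 0, 0, 1], [0, 0, 0, 0, 0, 0, 1]]}}

```text
time_s: 17.75
tcp_pos: [0.5173, 0.0205, 0.2429]
ee_rot: [-0.0, 0.226, 0.974, -0.0]
force: [3.4, -5.6, -6.7]
finger_gap: 0.014
finger_force: 58.6
```

```bash
python3 - <<'E'
from h import *
s=manip.observe();print(s['time_s'],s['tcp_pos'],s['force'],s['finger_force'])
if abs(s['tcp_pos'][2]-.243)<.003: print(manip.sign_off())
E
```

```text
17.75 [0.51726324 0.02053094 0.24292835] [ 3.42146347 -5.62352494 -6.69410946] 58.58082448015921
the job is handed in; nothing more can be done
None
```

I handed the job in at 17.75 s: the wide bush is seated on the shoulder, the narrow bush is in the tray, and the gripper is holding the pole at about 0.084 m with the red band just above the bush; no verdict came back.

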